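Screw the powder jar's cap home in the weighing room

ROBOT

A 6-joint arm with a two-finger parallel gripper is mounted at the origin on the work surface. World frame = base frame: x ahead of the robot, y to its left, z up, the work surface at z = 0. Lengths are in m, angles in rad, forces in N, time in s.
With the tool pointing down it reaches from about 0.425 to 0.95 m from the base axis. Payload 14.7 kg.
Tool frame: the origin (TCP) lies on the centre line of the jaws, within the pads' length; the fingertips stand 11 mm ahead of it and the grasp point (between the pads) lies 8 mm behind it; z points along the fingers, y is the line along which they close (so a half turn about z gives the same grasp; the last joint's range is limited). The gripper opens to 85 mm and grips with 20 to 120 N. Pads are 22 mm wide; open, the fingers measure 114 mm over their backs; the gripper's body (76 mm by 85 mm) begins 54 mm behind the grasp point. The pads swing forward as they close: fully open they stand 13 mm farther back than shut.
Start: joints at [-1.246, 0.48, 1.596, -0, 1.065, -0.047], TCP at [0.236, -0.606, 0.242] pointing down, gripper open.
Joint ranges: [-2.75, 2.75], [-0.82, 2.05], [0.23, 2.67], [-1.56, 4.7], [0.09, 2.69], [-2.92, 2.92]. Speed limits (rad/s): [1.89, 1.89, 2.39, 3.01, 3.01, 3.01].

INTERFACE

Orientations are given as [roll, pitch, yaw] about the fixed x, y, z axes, in that order (R = Rz(yaw) Ry(pitch) Rx(roll)).
In Python, from workcell import arm gives the robot as it stands. The module is installed in compiled form; this text tells all that it offers.
- The arm moves only by the shell command python3 -m crank 'ROWS' [OPENING]. ROWS is text: rows parted by semicolons, each of 4 numbers parted by spaces: the shift along the tool's x, y, z in units of 30 mm (1.0 is 30 mm), then the turn about the tool's z in units of 6 degrees (1.0 is 6 degrees). In form: x y z turn; .... A call has 1 to 20 rows; each row is the pose to reach, as a shift and turn from the pose commanded when the call began, along the tool's axes at that moment; what a row does not reach only later rows make up. A row lasts 1/8 s, in which the tool goes at most 62.5 mm and 10.7 degrees, less where a joint would pass 70% of its speed; a pose out of reach is approached as far as the arm can. A call with a gripper value outside its range is refused whole. OPENING is the gripper command: -1 is shut, 1 is fully open, values between are in proportion, set as the call begins (- or left out, the last holds). The fingers move at their own pace and stop on an object; the grip force is fixed at half the most. Time passes only in rows, so rows that repeat a pose let the fingers close. It gives the time, the measured TCP pose, the force, the opening and the grip force at its end, in the units of the state.
- arm.observe(): the state, without advancing time (a new reading comes with each control period).
- arm.read_camera(name): name is "scene" or "side" or "wrist"; returns the picture (420x560x3 uint8, red, green, blue); there is no depth.
- arm.camera_params(name): a dict with "vfov" (degrees; the focal length in pixels is half the picture's height over the tangent of half this angle, whatever the lens; pixels are square), "cx", "cy" (the principal point, pixels), "R" (3x3) and "t" (3): a world point X has camera coordinates R X + t. Camera axes: x right, y down, z forward; pixel columns grow to the right and rows downward; lengths in m; the calibration is good to about 2 mm. A picture is of the moment at which its call begins: read the wrist's pose just before it. camera_params takes no time and is no camera call; for the wrist camera it gives the pose at the moment of the call.
- arm.hand_in(): hands the job in; it is judged then, once.
The state is a dict: "time": time; "joint_pos": joint angles; "joint_vel": joint speeds; "tau": joint torques, N m; "eef_pos": TCP position; "tcp_rot": TCP orientation; "contact_force": force on the tool from outside, world axes, zero at the start; "torque": the same for the moment, N m; "opening": finger opening in m; "gripper_force": force on a finger pad.
Only numpy, scipy, OpenCV 4.12 (cv2) and the standard library are available. Lean on these libraries where they do the work, as an engineer would, in place of code of your own. Each camera call takes 0.05 s, during which the arm holds its last target. There are 200 camera calls.

TASK

The squat, round-bellied powder jar has just been filled and weighed: screw its cap clockwise (seen from above) fully home, until its bar grip points at the two ribs on the jar's shoulder, then let go. Leave the caps of the tall jar and of the small straight jar as they are, they are still to be filled.

Things in the scene. Friction and masses are not known exactly. Their poses are not given: they have to be found in the camera images.
- belly_grip (a point): Middle of the bar grip on the cap of the widest jar (round belly, 130 mm; fixed). Cap: red disc 92 mm across, 16 mm thick. Across it stands the bar, 80 mm long, 16 mm wide, 32 mm high; this point is on the turning axis, half-way up the bar (16 mm above the disc, 138 mm above the table). x along the bar, y across it, z up; it turns with the cap. The three jars stand 200 mm or more apart, in any order.
- belly_cap (a joint): Turn of the round-bellied jar's cap (rad): 0 is fully home at its firm stop, the bar in line with the two upright ribs on the jar's shoulder either side of the cap; grows anticlockwise from above as it is loosened, 1.4 at most. Starts at 0.7 to 1.25: one grasp is enough. The cap does not rise or come off, turns stiffly (0.08 N m) and stays where it is left.
- tall_bar_end (a point): One end of the bar grip (62 mm long) on the red cap of the tall straight jar (72 mm across, bar top about 204 mm above the table), half-way up the bar, 31 mm from its cap's axis. To be left alone.
- small_bar_end (a point): One end of the bar grip (56 mm long) on the red cap of the small straight jar (66 mm across, bar top about 128 mm above the table), half-way up the bar, 28 mm from its cap's axis. To be left alone.
Mind the look-alikes: they are no part of the job. Leave any turquoise or yellow look-alike of the part that bears belly_grip alone.

How it is judged:
By the outcome, as a careful person would: the job done as asked, in the order asked, and still so for the second after the job is handed in, with the robot touching nothing.
It also fails if it takes over 32 s, if anything falls off the work surface, if the arm or the gripper's body presses on something with over 40 N, if the wrist force passes 120 N, or if a joint passes its speed limit or range.

## Working session

There is one attempt and no reset: what is moved stays moved. The work goes in short steps, Python scripts to look and compute and a shell command to move; the robot and the scene stay as the last step left them, time stands still between calls to the robot, and variables do not carry over. Pictures are saved under pics/ and viewed, at most 10 in all, crops included, and the job is handed in when it is done.

```bash
mkdir -p pics
python3 - <<'E'
from workcell import arm
import cv2,numpy as np
ims=[]
for n in("scene","side"):
    im=arm.read_camera(n);cv2.imwrite(f"pics/{n}.png",im[...,::-1]);p=arm.camera_params(n);print(n,p)
s=arm.observe();print(s["time"],s["eef_pos"],s["tcp_rot"],s["opening"])
E
```

```text
scene {'vfov': 44.47829870943477, 'cx': 272.5719340002241, 'cy': 216.11981983401142, 'R': array([[-0.46594757,  0.8845559 , -0.02130083],
       [ 0.52172117,  0.2552183 , -0.81404585],
       [-0.71463269, -0.39041578, -0.58040988]]), 't': array([ 0.23241245, -0.17537072,  1.38993415])}
side {'vfov': 52.41586759500328, 'cx': 277.7578298080285, 'cy': 205.68527918592824, 'R': array([[-0.9339265 , -0.35674762, -0.02263697],
       [-0.21607402,  0.61383782, -0.75928595],
       [ 0.28476888, -0.70422601, -0.65036329]]), 't': array([0.49791261, 0.21178012, 0.93505236])}
0.1 [ 0.23603132 -0.60524477  0.24172334] [-3.14047980e+00 -5.01484123e-05  3.71800423e-01] 0.08584396027203216
```

View pics/scene.png

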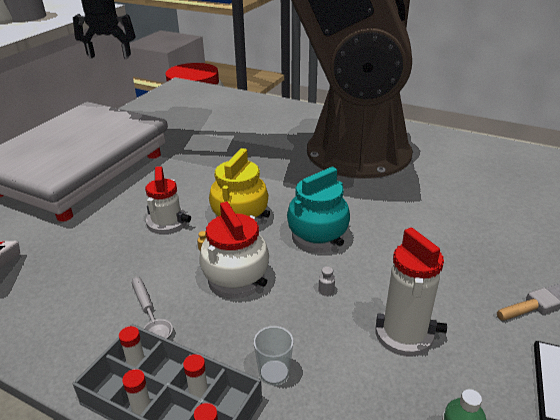

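View pics/side.png

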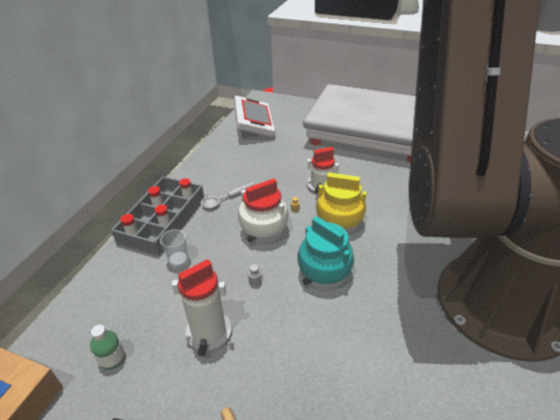

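The scene picture shows five jars. The one I want is the white round-bellied jar with a red cap at scene (232,240), side (263,200).

It could be confused with:
- the yellow look-alike at (239,185)
- the turquoise look-alike at (319,200)
- the tall jar at (415,255)
- the small jar at (160,187)

Next is a close crop to check this choice.

```bash
cat > h.py <<'E'
import numpy as np,cv2
from workcell import arm
def ray(n,uv,p=None):
    p=p or arm.camera_params(n);f=210/np.tan(np.radians(p["vfov"]/2))
    d=p["R"].T@np.array([(uv[0]-p["cx"])/f,(uv[1]-p["cy"])/f,1]);return -p["R"].T@p["t"],d
def plane(n,uv,z,p=None):
    o,d=ray(n,uv,p);return o+d*(z-o[2])/d[2]
def proj(n,X,p=None):
    p=p or arm.camera_params(n);f=210/np.tan(np.radians(p["vfov"]/2))
    c=p["R"]@np.array(X)+p["t"];return f*c[0]/c[2]+p["cx"],f*c[1]/c[2]+p["cy"]
E
python3 - <<'E'
import cv2,numpy as np
a=cv2.imread("pics/scene.png")[195:295,185:285];b=cv2.imread("pics/side.png")[170:270,215:315]
cv2.imwrite("pics/crop.png",np.hstack([cv2.resize(x,(400,400),interpolation=cv2.INTER_NEAREST) for x in(a,b)]))
E
```

```text
(no output)
```

View pics/crop.png

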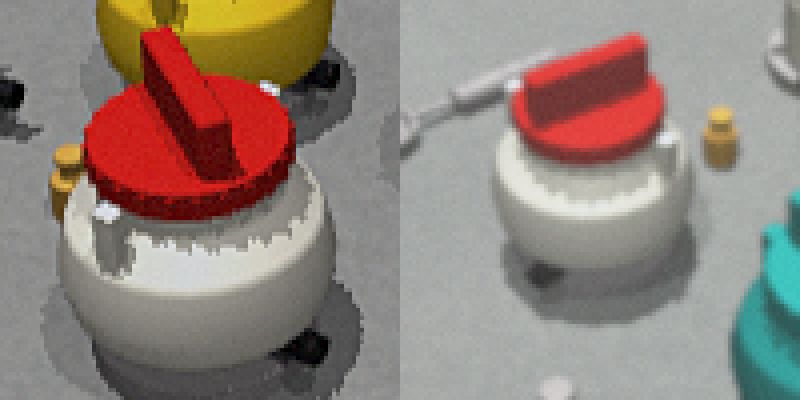

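The crop confirms the choice: a white belly, a red cap and two pale ribs. The bar top runs in scene from (224,203) to (238,225). The rib tops are at scene (212,247) and (252,217), and side (282,205) and (243,192).

Run:
```python
from h import *
def tri(a,b):
    (o1,d1),(o2,d2)=ray("scene",a),ray("side",b)
    d1/=np.linalg.norm(d1);d2/=np.linalg.norm(d2)
    k=np.linalg.lstsq(np.c_[d1,-d2],o2-o1,rcond=None)[0];p,q=o1+k[0]*d1,o2+k[1]*d2
    return (p+q)/2,np.linalg.norm(p-q)
np.set_printoptions(precision=4,suppress=True)
for n,a,b in(("scene",(224,202.8),(238.2,225)),("side",(246.9,189.3),(276.3,179.6))):
    A,B=plane(n,a,.154),plane(n,b,.154);d=B-A
    print(n,A,B,"mid",(A+B)/2,"len",np.hypot(*d[:2]),"yaw",np.degrees(np.arctan2(d[1],d[0])))
for a,b in(((224,202.8),(246.9,189.3)),((224,202.8),(276.3,179.6))):print("bar far",tri(a,b))
for a,b in(((211.7,247.5),(281.7,205)),((211.7,247.5),(243.2,192)),((252,217),(243.2,192)),((252,217),(281.7,205))):print("rib",tri(a,b))
# disc outline
for n,(u,v) in(("scene",(232,235)),("side",(263,200))):
    im=cv2.cvtColor(cv2.imread(f"pics/{n}.png"),cv2.COLOR_BGR2HSV)
    m=(((im[...,0]<8)|(im[...,0]>172))&(im[...,1]>150)).astype(np.uint8)
    k,l,st,c=cv2.connectedComponentsWithStats(m);i=l[v,u];print(n,st[i],c[i])
    if n=="scene": ys=np.where(l==i)
p=arm.camera_params("wrist");print(p)
```

```text
scene [ 0.561  -0.0623  0.154 ] [ 0.6075 -0.0047  0.154 ] mid [ 0.5842 -0.0335  0.154 ] len 0.07404875316809653 yaw 51.07374751501751
side [ 0.609  -0.0034  0.154 ] [ 0.5568 -0.0618  0.154 ] mid [ 0.5829 -0.0326  0.154 ] len 0.07831988625229301 yaw -131.7649816779469
bar far (array([ 0.6056, -0.017 ,  0.1721]), np.float64(0.04543737287149905))
bar far (array([ 0.558 , -0.0645,  0.1516]), np.float64(0.0002415449470482252))
rib (array([ 0.5606, -0.1024,  0.0374]), np.float64(0.0026143340640385534))
rib (array([ 0.6382, -0.041 ,  0.1121]), np.float64(0.004375841259824815))
rib (array([0.6032, 0.0233, 0.1725]), np.float64(0.008281271194208463))
rib (array([ 0.5289, -0.0239,  0.1127]), np.float64(0.002472821036470236))
scene [ 205  202   54   48 1685] [231.3519 229.5466]
side [243 179  37  31 504] [262.8373 196.1369]
{'vfov': 66.44424606244317, 'cx': 281.7687172951098, 'cy': 208.74031951503747, 'R': array([[ 0.3642, -0.9313, -0.001 ],
       [-0.8971, -0.3511,  0.2681],
       [-0.2501, -0.0967, -0.9634]]), 't': array([-0.6498, -0.0349,  0.3789])}
```

```bash
python3 -m crank '17.7 -13.6 0 -5;17.7 -13.6 0 -5;17.7 -13.6 0 -5;17.7 -13.6 0 -5;17.7 -13.6 0 -5;17.7 -13.6 0 -5;17.7 -13.6 0 -5;17.7 -13.6 0 -5;17.7 -13.6 0 -5;17.7 -13.6 0 -5;17.7 -13.6 0 -5;17.7 -13.6 0 -5;17.7 -13.6 0 -5;17.7 -13.6 0 -5;17.7 -13.6 0 -5;17.7 -13.6 0 -5' 1
python3 - <<'E'
from h import *
p=arm.camera_params("wrist");im=arm.read_camera("wrist");cv2.imwrite("pics/w1.png",im[...,::-1])
s=arm.observe();print(s["time"],s["eef_pos"],s["tcp_rot"],s["opening"])
np.savez("w1.npz",**p)
E
```

```text
time: 2.1
eef_pos: [0.5825, -0.0332, 0.2424]
tcp_rot: [3.141, -0.0, 0.894]
contact_force: [0.2, 1.3, 0.1]
opening: 0.0858
gripper_force: 0.0
2.15 [ 0.58252164 -0.03301988  0.24237545] [ 3.14156590e+00 -2.86403156e-05  8.94627167e-01] 0.08550433288047207
```

View pics/w1.png

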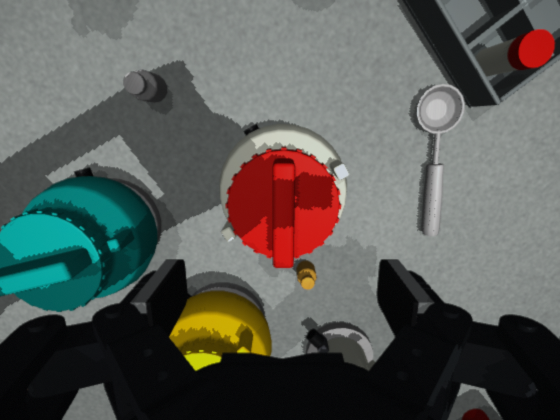

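The wrist view shows the cap bar upright, about columns 274–295 and rows 159–267. The ribs are at (340,171) and (229,233), and the yellow jar sits below at (220,330), clear of the finger lanes.

Run:
```python
from h import *
p=dict(np.load("w1.npz"))
np.set_printoptions(precision=4,suppress=True)
def L(a,b,z):
    A,B=plane("",a,z,p),plane("",b,z,p);d=B-A;print((A+B)/2,np.hypot(*d[:2]),np.degrees(np.arctan2(d[1],d[0])))
L((284,267),(284,159),.154);L((229,233),(340,171),.112)
im=cv2.cvtColor(cv2.imread("pics/w1.png"),cv2.COLOR_BGR2HSV)
r=((im[...,0]<8)|(im[...,0]>172))&(im[...,1]>150)
for y in(185,215,245,258):print(y,[int(v) for v in im[y,262:306,2]])
for X in((.5835,-.033,.154),(.5835,-.033,.122)):print(proj("",X,p))
c=np.array([.5835,-.033,.154]);u=np.array([np.cos(.897),np.sin(.897),0])
print(proj("",c+.04*u,p),proj("",c-.04*u,p))
```

```text
[ 0.5855 -0.033   0.154 ] 0.08077065211139048 51.41269651755591
[ 0.5842 -0.0338  0.112 ] 0.10817095082019364 -8.708303154096514
185 [131, 131, 131, 131, 131, 132, 131, 131, 132, 128, 107, 102, 111, 120, 129, 132, 132, 132, 131, 131, 130, 129, 130, 129, 129, 129, 128, 128, 127, 122, 112, 102, 80, 91, 100, 113, 121, 127, 129, 129, 129, 128, 129, 128]
215 [130, 129, 130, 134, 131, 130, 130, 130, 129, 126, 105, 101, 110, 120, 128, 130, 130, 131, 131, 129, 129, 129, 129, 128, 128, 128, 128, 127, 125, 118, 105, 95, 121, 181, 200, 202, 202, 207, 208, 207, 207, 207, 207, 207]
245 [207, 207, 207, 206, 193, 155, 131, 129, 128, 125, 110, 141, 174, 195, 205, 207, 207, 207, 207, 207, 207, 207, 207, 208, 208, 207, 208, 207, 207, 199, 184, 144, 176, 194, 201, 205, 207, 207, 206, 207, 207, 207, 207, 207]
258 [128, 129, 131, 130, 130, 137, 142, 153, 156, 134, 108, 140, 172, 194, 204, 207, 207, 208, 207, 206, 208, 207, 207, 207, 207, 207, 207, 207, 206, 196, 179, 130, 132, 159, 160, 151, 142, 129, 104, 118, 126, 124, 122, 121]
(np.float64(281.7815437436023), np.float64(217.17641149334355))
(np.float64(281.75350645024224), np.float64(205.64681752381912))
(np.float64(281.69193293888765), np.float64(161.36351065493608)) (np.float64(281.86318119239866), np.float64(268.02321338156304))
```

```bash
python3 -m crank '0.05 0.05 1 0;0.05 0.05 2 0;0.05 0.05 2.8 0;0.05 0.05 3.2 0;0.05 0.05 3.5 0;0.05 0.05 3.5 0;0.05 0.05 3.5 0' && python3 -m crank '0 0 0 0;0 0 0 0;0 0 0 0;0 0 0 0;0 0 0 0;0 0 0 0;0 0 0 0;0 0 0 0' -1
```

```text
time: 3.02
eef_pos: [0.5852, -0.0324, 0.138]
tcp_rot: [3.141, -0.001, 0.895]
contact_force: [-0.1, 0.2, -0.1]
opening: 0.0851
gripper_force: 0.0
time: 4.03
eef_pos: [0.5846, -0.0322, 0.1375]
tcp_rot: [-3.141, -0.0, 0.895]
contact_force: [-1.8, 1.6, 5.6]
opening: 0.0152
gripper_force: 58.4
```

```bash
python3 -m crank '0 0 0 1;0 0 0 2;0 0 0 3;0 0 0 4;0 0 0 5;0 0 0 6;0 0 0 7;0 0 0 8;0 0 0 8.7;0 0 0 9.2;0 0 0 9.6;0 0 0 9.6;0 0 0 9.6' && python3 -c "
from workcell import arm
print(arm.observe()['torque'])"; python3 -m crank '0 0 0 0.2;0 0 0 0.4;0 0 0 0.6;0 0 0 0.6;0 0 0 0.6' && python3 -c "
from workcell import arm
print(arm.observe()['torque'])"
```

```text
time: 5.65
eef_pos: [0.5856, -0.0342, 0.1376]
tcp_rot: [3.139, -0.002, -0.11]
contact_force: [1.4, -19.4, 0.6]
opening: 0.0149
gripper_force: 58.5
[-3.14443161 -0.28829348  0.02071518]
time: 6.28
eef_pos: [0.5856, -0.0343, 0.1376]
tcp_rot: [3.139, -0.002, -0.171]
contact_force: [2.0, -18.9, -1.0]
opening: 0.015
gripper_force: 58.9
[-3.24768985 -0.283239    0.77115597]
```

```bash
python3 -m crank '0 0 0 0.2;0 0 0 0.4;0 0 0 0.4;0 0 0 0.4' && python3 -c "
from workcell import arm
print(arm.observe()['torque'])"
```

```text
time: 6.78
eef_pos: [0.5858, -0.0343, 0.1377]
tcp_rot: [3.139, -0.003, -0.213]
contact_force: [3.0, -20.2, -0.7]
opening: 0.0147
gripper_force: 72.3
[-3.14854665 -0.45493844  1.41052542]
```

```bash
python3 -m crank '0 0 0 0;0 0 0 0;0 0 0 0;0 0 0 0;0 0 0 0;0 0 0 0;0 0 0 0' 1 && python3 -m crank '0 0 -0.5 0;0 0 -1.2 0;0 0 -2.2 0;0 0 -3.5 0;0 0 -3.5 0;0 0 -3.5 0;0 0 -3.5 0'
python3 - <<'E'
from h import *
p=arm.camera_params("wrist");im=arm.read_camera("wrist");cv2.imwrite("pics/w2.png",im[...,::-1])
np.savez("w2.npz",**p)
E
```

```text
time: 7.65
eef_pos: [0.5848, -0.0323, 0.1373]
tcp_rot: [-3.142, 0.0, -0.215]
contact_force: [0.7, 0.0, -0.3]
opening: 0.0853
gripper_force: 0.0
time: 8.52
eef_pos: [0.5842, -0.0323, 0.2416]
tcp_rot: [3.141, 0.001, -0.215]
contact_force: [0.5, 0.2, -0.9]
opening: 0.0853
gripper_force: 0.0
```

View pics/w2.png

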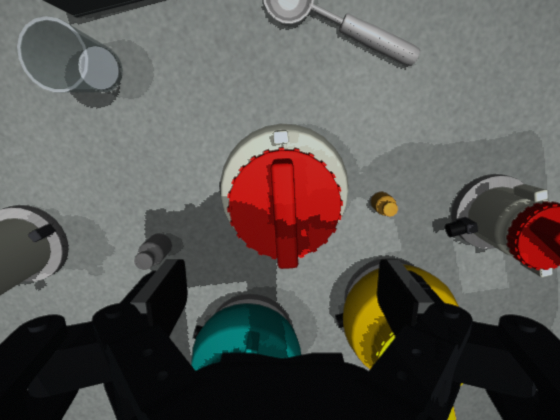

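Run:
```python
from h import *
p=dict(np.load("w2.npz"))
im=cv2.cvtColor(cv2.imread("pics/w2.png"),cv2.COLOR_BGR2HSV)
for y in(175,190,240,255):print(y,[int(v) for v in im[y,262:310,2]])
A,B=plane("",(289,267.5),.154,p),plane("",(282.8,159.5),.154,p);d=B-A
R=plane("",(280.5,137),.112,p);c=(A+B)/2;e=R-c
print(c,np.hypot(*d[:2]),np.degrees(np.arctan2(d[1],d[0])),R,np.hypot(*e[:2]),np.degrees(np.arctan2(e[1],e[0])))
```

```text
175 [196, 196, 196, 193, 168, 151, 133, 126, 122, 107, 146, 174, 191, 195, 196, 196, 197, 195, 196, 196, 196, 196, 196, 196, 196, 196, 197, 196, 195, 188, 172, 136, 171, 189, 192, 192, 193, 192, 192, 192, 192, 192, 192, 193, 194, 196, 196, 196]
190 [196, 196, 196, 196, 196, 196, 192, 153, 127, 122, 105, 144, 174, 191, 196, 196, 196, 197, 197, 196, 196, 197, 196, 196, 196, 196, 196, 197, 196, 195, 184, 166, 134, 169, 187, 189, 190, 189, 189, 189, 189, 190, 189, 189, 191, 195, 196, 196]
240 [120, 121, 119, 121, 121, 122, 121, 121, 121, 121, 121, 121, 118, 97, 92, 102, 112, 119, 121, 121, 121, 121, 122, 121, 122, 121, 122, 122, 122, 122, 121, 117, 109, 97, 80, 76, 87, 93, 93, 92, 92, 92, 92, 92, 93, 92, 95, 112]
255 [86, 82, 83, 89, 93, 102, 111, 114, 116, 118, 119, 119, 119, 117, 96, 90, 100, 109, 118, 120, 119, 120, 120, 120, 120, 121, 121, 121, 120, 120, 121, 120, 116, 106, 94, 86, 151, 176, 179, 189, 182, 185, 165, 148, 140, 139, 141, 138]
[ 0.58551245 -0.03562787  0.154     ] 0.08070282016105246 -8.892052921375583 [ 0.63821337 -0.04288015  0.112     ] 0.053197578797089765 -7.835374258434486
```

The bar yaw of -8.9° matches the rib line at -8.7°. The stop was felt as torque rising to 1.4 N m, and the gripper is clear.

```bash
python3 -c "
from workcell import arm
print(arm.hand_in())"
```

```text
the job is handed in; nothing more can be done
None
```

The round-bellied jar's cap is screwed clockwise to its firm stop with the bar in line with the ribs (within about 1°), the gripper let go and is clear, the other caps were not touched, and the job is handed in at about 8.6 s.

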